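Lock a sample rack under the UV dock's hood

TASK

Decontaminate the empty white sample rack: draw the dock's stiff red-handled bolt fully back, stand the rack lengthwise between the guide rails in front of the hood, and slide it in under the hood until it rests against the end stop. Then push the bolt fully home again behind the rack and let go. Leave the bottles and the tape roll where they are.

Things in the scene. Friction and masses are not known exactly. Their poses are not given: they have to be found in the camera images.
- dock: UV dock screwed to the bench: grey bed with a straight lane, white hood over its far end. Origin on the lane's centre line at bench level, below the front edge of the hood's roof. +x runs along the lane into the hood (to the robot's left, within 0.3 rad), +y toward the robot, z up. Bed x -150 to 150 mm, y -45 to 45, 6 mm thick (lane floor z 6 mm); a wing to y -170 carries the bolt.
- lane_floor (a point): centre of the open lane's floor, dock x -66, y 0, z 6 mm: a rack centred here stands clear in front of roof and bolt. Two guide rails, tops at z 16 mm, leave a lane 35 mm wide from dock x -120 mm inward, flaring wider in front of that to x -149 mm.
- roof_edge (a point): middle of the lower front edge of the hood's roof (dock x 0, y 0, z 86 mm). Roof x 0 to 150, y -37 to 37 mm, top at z 93, lamp housing on it to z 102 (x 50 to 135). Side walls begin at x 29 mm (inner faces y +-31); before that the roof overhangs freely. A vertical tool cannot follow the rack in: lean it 30 to 45 degrees toward the lane's open end so that the fingertips point in under the roof.
- end_stop (a point): foot of the end stop's face, dock x 133, y 0, z 6 mm. A rack that touches it has its centre at dock x 79 mm and its near end at x 25 mm, 25 mm in behind the roof's front edge.
- bolt (a joint): travel of the slide bolt in m: 0 = fully home (12 mm steel rod, centre at dock x 12, z 28 mm, bars the lane), 0.046 = fully drawn (rod tip at dock y -30 mm, lane free). It opens toward the dock's -y, away from the robot. Stiff: needs about 6 N to move and stays where it is left. It starts at 0 to 0.01.
- bolt_grip (a point): centre of the top face of the bolt's red upright handle (z 68 mm): a plate 30 mm (dock x) by 14 mm (dock y), z 16 to 68 mm. It moves with the bolt: dock x 12 mm, y -100 mm minus the joint value. Beside it, at dock y -64 to -30 and x -1 to 25 mm, stands the steel bolt guide, 37 mm high.
- rack: the empty white sample rack with five cells, 26 mm (own x) by 108 mm (own y, its length) by 55 mm high, about 0.12 kg. Origin: centre of its underside; z up. Grip it across its 26 mm width. Either end may go in first.
- wash_bottle: small white bottle, 42 mm across and 92 mm high, origin at the centre of its underside; a bystander.
- tape: green tape roll lying flat, 98 mm across, 19 mm high, origin at the centre of its underside; a bystander.
- amber_bottle: brown bottle with a black cap, the one nearer the dock, 62 mm across and 135 mm high, origin at the centre of its underside; a bystander.
There are look-alikes about, which are no part of the job. What is shaped like the rack but yellow is not meant.

How it is judged:
By the outcome, as a careful person would: the job done as asked, in the order asked, and still so for the second after the job is handed in, with the robot touching nothing.
It also fails if it takes over 72 s, if anything falls off the work surface, if the arm or the gripper's body presses on something with over 40 N, if the wrist force passes 120 N, or if a joint passes its speed limit or range.

ROBOT

A 6-joint arm with a two-finger parallel gripper is mounted at the origin on a cart in front of the work surface, level with it; the furniture and walls round the work are solid. World frame = base frame: x ahead of the robot, y to its left, z up, the work surface at z = 0. Lengths are in m, angles in rad, forces in N, time in s.
With the tool pointing down it reaches from about 0.35 to 0.975 m from the base axis. Payload 4.9 kg.
Tool frame: the origin (TCP) lies at the very end of the fingers, on their centre line; the grasp point (between the pads) lies 19 mm behind it; z points along the fingers, y is the line along which they close (so a half turn about z gives the same grasp; the last joint's range is limited). The gripper opens to 85 mm and grips with 20 to 120 N. Pads are 22 mm wide; open, the fingers measure 114 mm over their backs; the gripper's body (76 mm by 85 mm) begins 54 mm behind the grasp point. The pads swing forward as they close: fully open they stand 13 mm farther back than shut.
Start: joints at [-0.119, 0.053, 1.613, -0, 1.476, -0.119], TCP at [0.625, 0, 0.231] pointing down, gripper open.
Joint ranges: [-3.01, 3.01], [-1.01, 2.22], [0.06, 2.58], [-1.02, 4.17], [0.09, 2.62], [-3.14, 3.14]. Speed limits (rad/s): [2.57, 2.57, 3.14, 3.14, 3.14, 3.14].

INTERFACE

Orientations are given as a rotation vector (axis times angle).
In Python, from station import ctrl gives the robot as it stands. The module is installed in compiled form; this text tells all that it offers.
- The arm moves only by the tool jog_arm, never from a script. Its argument "steps" is a list of rows, each an object with "delta_rot": the turn, a rotation vector about the tool's x, y, z in degrees, a list of three; "linear": the shift along the tool's x, y, z in m, a list of three; "grip": the finger opening in m, from 0 to 0.0854. In form: [{"delta_rot": [rx, ry, rz], "linear": [x, y, z], "grip": grip}, ...]. A call has 1 to 10 rows; each row shifts and turns the commanded pose from where the row before left it, along the tool's axes as they then stand; what a row does not reach is not made up. A row lasts 1/10 s, in which the tool goes at most 50 mm and 8.59 degrees, less where a joint would pass 70% of its speed; a pose out of reach is approached as far as the arm can. A call with a gripper value outside its range is refused whole. The fingers move at their own pace and stop on an object; "newtons" is the grip in N (left out, the last holds). Time passes only in rows, so rows that do not move let the fingers close. It gives the time, the measured TCP pose, the force, the opening and the grip force at its end, in the units of the state.
- ctrl.get_obs(): the state, without advancing time (a new reading comes with each control period).
- ctrl.get_image(name): name is "scene" or "side" or "wrist"; returns (picture, depth): 384x512x3 uint8, red, green, blue; 384x512 float32, m along the optical axis (not along the pixel's ray), 0 where there is no reading.
- ctrl.camera_info(name): a dict with "camera_matrix" (3x3 intrinsics, pixels), "R" (3x3) and "t" (3): a world point X has camera coordinates R X + t; the wrist camera has in their place "T_tool_cam" (4x4, takes a point from camera to tool coordinates, whose origin is the TCP and whose axes are the flange's). Camera axes: x right, y down, z forward; pixel columns grow to the right and rows downward; lengths in m; the calibration is good to about 2 mm. The wrist camera is an equidistant fisheye: a pixel r from the principal point sees the ray r / f radians off the axis. A picture is of the moment at which its call begins: read the wrist's pose just before it. camera_info takes no time and is no camera call.
- ctrl.finish_job(): hands the job in; it is judged then, once.
The state is a dict: "t": time; "q": joint angles; "dq": joint speeds; "effort": joint torques, N m; "tool_pos": TCP position; "tool_rot": TCP orientation; "contact_force": force on the tool from outside, world axes, zero at the start; "wrist_torque": the same for the moment, N m; "opening": finger opening in m; "grip_force": force on a finger pad.
Only numpy, scipy, OpenCV 4.12 (cv2) and the standard library are available. Lean on these libraries where they do the work, as an engineer would, in place of code of your own. Each camera call takes 0.05 s, during which the arm holds its last target. There are 200 camera calls.

## Working session

There is one attempt and no reset: what is moved stays moved. The work goes in short steps, Python scripts to look and compute and a tool call to move; the robot and the scene stay as the last step left them, time stands still between calls to the robot, and variables do not carry over. Pictures are saved under pics/ and viewed, at most 10 in all, crops included, and the job is handed in when it is done.

Besides the shell and the picture viewer there is one more tool, called after "Request:" by a JSON object that holds its "name" and its "arguments", one argument or row to a line. jog_arm: Moves the arm, as the interface text tells. Its arguments: {"type":"object","properties":{"steps":{"type":"array"},"newtons":{"type":"number"}},"required":["steps"]}

```bash
mkdir -p pics; cat > h.py <<'E'
import numpy as np, cv2
from scipy.spatial.transform import Rotation as Ro
from station import ctrl
def pts(name,im=None):
    im,d=im if im else ctrl.get_image(name)
    c=ctrl.camera_info(name);K=np.array(c["camera_matrix"]);R=np.array(c["R"]);t=np.array(c["t"])
    v,u=np.mgrid[:384,:512]
    C=np.stack([(u-K[0,2])/K[0,0]*d,(v-K[1,2])/K[1,1]*d,d],-1)
    W=(C-t)@R; W[d==0]=np.nan
    return im,W
E
python3 - <<'E'
from h import *
for n in("scene","side"):
    im,W=pts(n); np.savez(f"{n}.npz",im=im,W=W)
    cv2.imwrite(f"pics/{n}0.png",cv2.resize(im[...,::-1],(800,600)))
    c=ctrl.camera_info(n);print(n,-np.array(c["R"]).T@c["t"])
print(ctrl.get_obs()); print(ctrl.camera_info("wrist"))
E
```

```text
scene [-0.2779673  -0.74683945  0.94187171]
side [0.35474876 1.16846053 0.84443598]
{'t': 0.1, 'q': array([-1.18986530e-01,  5.32685414e-02,  1.61416679e+00, -3.93521122e-05,
        1.47597616e+00, -1.19000015e-01]), 'dq': array([-0.00064733, -0.00234417, -0.00450998, -0.00021476, -0.00136298,
        0.00083072]), 'effort': array([ 6.14647306e-04, -3.94903493e+01, -3.71363103e+01, -4.52310599e-05,
        3.99340541e-03, -4.17574097e-05]), 'tool_pos': array([6.24437733e-01, 6.50270987e-05, 2.30193740e-01]), 'tool_rot': array([-2.22042813e+00, -2.22046642e+00,  1.81365996e-03]), 'contact_force': array([ 0.31166201, -0.63144128, -0.85069315]), 'wrist_torque': array([-0.00315621,  0.02832572,  0.01699573]), 'grip_force': 0.0, 'opening': 0.08530534834508416}
{'camera_matrix': array([[297.31863964,   0.        , 255.4358289 ],
       [  0.        , 297.31863964, 190.92231379],
       [  0.        ,   0.        ,   1.        ]]), 'T_tool_cam': array([[ 9.06479446e-04, -9.60387610e-01, -2.78666140e-01,
         7.00821411e-02],
       [ 9.99998895e-01,  5.42283167e-04,  1.38400887e-03,
         7.66120260e-05],
       [-1.17806902e-03, -2.78667087e-01,  9.60387040e-01,
        -1.42270152e-01],
       [ 0.00000000e+00,  0.00000000e+00,  0.00000000e+00,
         1.00000000e+00]])}
```

View pics/scene0.png

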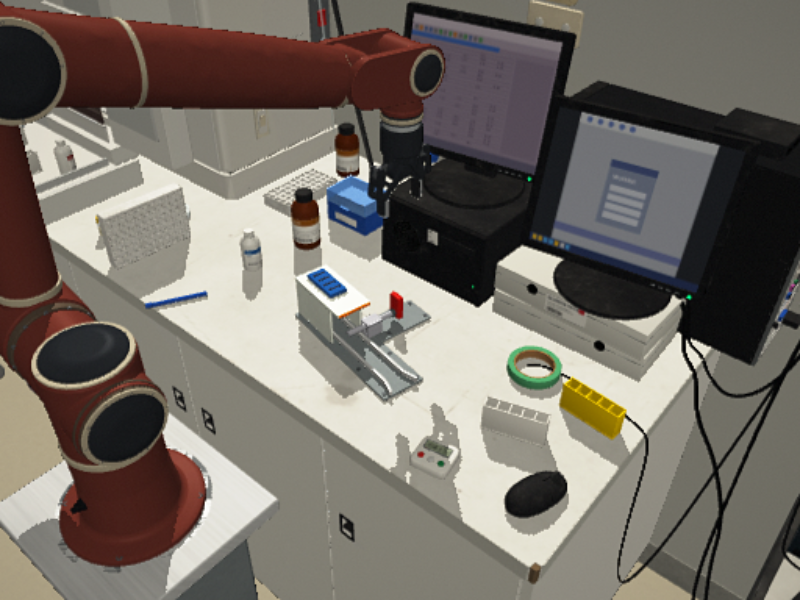

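View pics/side0.png

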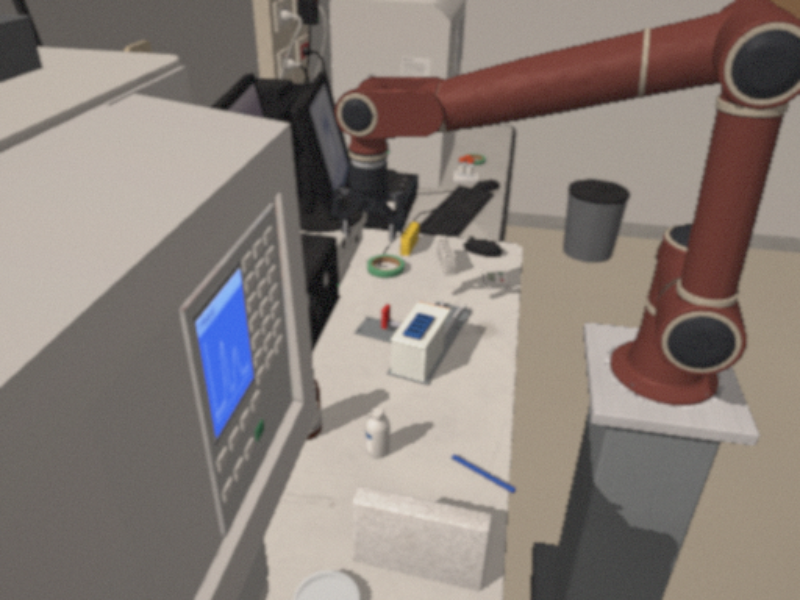

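The scene view shows the rack candidates: a white five-cell rack at (515,418), a yellow look-alike at (592,405), and a large many-holed rack at (145,225). The white one at (515,418) fits: white, five cells, about 108 mm long. The red handle is at (397,303) and the orange roof edge at (352,310). I'll measure these and confirm the rack in a crop.

```bash
python3 - <<'E'
from h import *
a=np.load("scene.npz");im,W=a["im"],a["W"]
hsv=cv2.cvtColor(im,cv2.COLOR_RGB2HSV).astype(int);H,S,V=hsv[...,0],hsv[...,1],hsv[...,2]
def box(m,n,zr=None):
    P=W[m];P=P[~np.isnan(P).any(1)]
    if zr: P=P[(P[:,2]>zr[0])&(P[:,2]<zr[1])]
    if len(P)<5: print(n,len(P));return P
    r=cv2.minAreaRect((P[:,:2]*1000).astype(np.float32))
    print(n,len(P),"z",np.percentile(P[:,2],[2,50,98]).round(4),"rect",np.round(r[0],1),np.round(r[1],1),round(r[2],1),"mean",P.mean(0).round(4))
    return P
v,u=np.mgrid[:384,:512]
def win(x0,x1,y0,y1): return (u>x0*.64)&(u<x1*.64)&(v>y0*.64)&(v<y1*.64)
red=((H<6)|(H>174))&(S>170)&(V>90)&win(380,415,280,325)
box(red,"red"); box(red,"redtop",(.062,.075))
org=(H>6)&(H<20)&(S>150)&win(325,385,290,335); P=box(org,"orange")
if len(P)>5:
    l=cv2.fitLine(P[:,:2].astype(np.float32),cv2.DIST_L2,0,.01,.01).ravel();print("line",l, np.degrees(np.arctan2(l[1],l[0])))
blue=(H>100)&(H<125)&(S>120)&win(300,350,262,300); box(blue,"blue lamp")
roof=win(290,375,255,340); box(roof,"roof",(.089,.097))
bed=win(280,440,280,410)&(S<60); box(bed,"bed z6",(.003,.009)); 
w=win(470,560,385,460); box(w,"rack top",(.049,.062));box(w,"rack all",(.012,.062))
box((H>40)&(H<85)&(S>80)&win(490,580,330,400),"tape")
box(win(235,265,225,275),"wash",(.015,.12)); box(win(285,325,180,255),"amber",(.02,.15))
box(win(385,500,190,300),"black box",(.02,.3)); box(win(490,690,245,390),"right box",(.03,.2));box((S>150)&(H>20)&(H<35)&win(550,640,370,445),"yellow")
box(win(400,465,430,480),"timer",(.008,.1)); box(win(500,570,465,520),"mouse",(.008,.1))
cv2.imwrite("pics/crop.png",cv2.resize(im[160:340,170:420,::-1],(800,576),interpolation=cv2.INTER_CUBIC))
E
```

```text
red 99 z [0.0213 0.0522 0.0684] rect [589.8 -26.1] [29.7 15.2] 81.3 mean [ 0.5877 -0.0274  0.0499]
redtop 27 z [0.0626 0.0657 0.0692] rect [589.4 -23.5] [23.8 12.1] 71.9 mean [ 0.5889 -0.0232  0.0659]
orange 34 z [0.0855 0.0895 0.0946] rect [482.6 -13.4] [ 9.2 65.5] 81.1 mean [ 0.4836 -0.0118  0.0897]
line [ 0.97725606 -0.21206261  0.48356646 -0.01176011] -12.243254
blue lamp 221 z [0.0954 0.1007 0.104 ] rect [502.  77.] [83.3 39.6] 78.0 mean [0.5008 0.0752 0.1004]
roof 536 z [0.0892 0.0919 0.0958] rect [499.2  59.4] [156.9  76.6] 78.4 mean [0.4924 0.0461 0.0921]
bed z6 1388 z [0.0031 0.0053 0.0087] rect [503.7  -8.9] [354.9 303.8] 46.2 mean [ 0.4988 -0.0473  0.0054]
rack top 195 z [0.0492 0.0521 0.0566] rect [ 498.2 -359.8] [ 31.7 107.2] 17.2 mean [ 0.499  -0.3611  0.0524]
rack all 793 z [0.0131 0.0402 0.0555] rect [ 535.4 -349.1] [111.3 108.7] 15.9 mean [ 0.4952 -0.3614  0.0382]
tape 365 z [0.0012 0.0163 0.0206] rect [ 647.9 -305.8] [98.9 95.8] 55.4 mean [ 0.6352 -0.3124  0.0144]
wash 258 z [0.0161 0.0537 0.0924] rect [526.7 332.9] [40.7 42.4] 49.5 mean [0.5252 0.3297 0.0539]
amber 753 z [0.0217 0.0599 0.1342] rect [746.3 389.5] [281.7  93.9] 46.8 mean [0.699  0.3441 0.0667]
black box 4380 z [0.0254 0.1336 0.1901] rect [732.  -27.1] [229.8 230.1] 40.8 mean [ 0.7422 -0.0254  0.1247]
right box 6309 z [0.0337 0.1151 0.1974] rect [ 742.5 -321.8] [305.4 387.6] 8.7 mean [ 0.7701 -0.3327  0.1074]
yellow 893 z [0.0031 0.0373 0.0551] rect [ 636.1 -432. ] [134.   84.4] 84.0 mean [ 0.6046 -0.4444  0.0337]
timer 537 z [0.0093 0.016  0.0201] rect [ 363.8 -296.7] [63.1 66.5] 11.4 mean [ 0.3608 -0.2982  0.0157]
mouse 826 z [0.0096 0.0267 0.0365] rect [ 408.5 -459.1] [ 58.2 113.7] 75.6 mean [ 0.3978 -0.4627  0.0253]
```

View pics/crop.png

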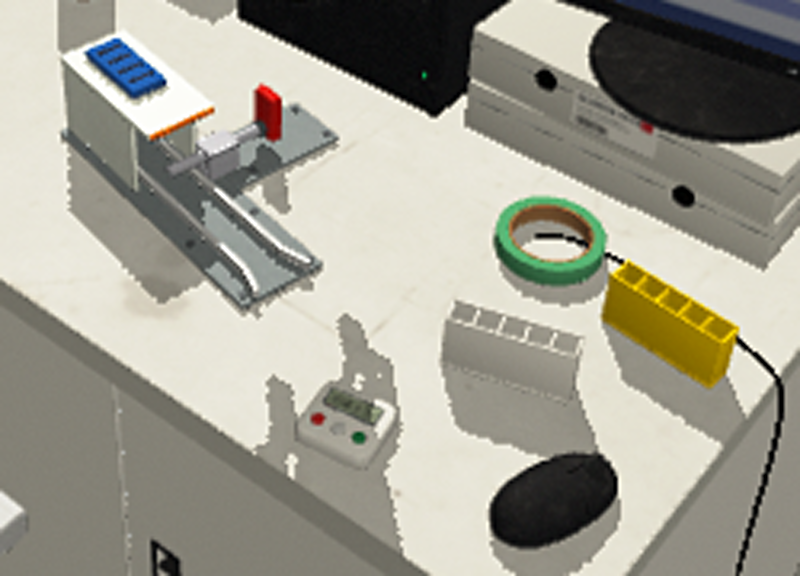

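The crop confirms it: the white five-cell rack is at (512,345), lying beside the timer (348,425), the mouse (555,500), the tape (550,240) and the yellow look-alike (670,325). The dock is at about (483,-13.5) mm with yaw 78°. I'll check the clearance behind the bolt and move above the handle.

```bash
python3 - <<'E'
from h import *
a=np.load("scene.npz");W=a["W"].reshape(-1,3);W=W[~np.isnan(W).any(1)]
for y0,y1 in((-.14,-.09),(-.09,-.05),(-.05,-.01),(-.01,.03),(.03,.07)):
    for z0,z1 in((.03,.1),(.1,.185),(.195,.35)):
        s=W[(W[:,1]>y0)&(W[:,1]<y1)&(W[:,2]>z0)&(W[:,2]<z1)&(W[:,0]>.61)]
        if len(s)>3: print(y0,z0,len(s),np.percentile(s[:,0],[2,10]).round(3))
E
```

```text
-0.14 0.03 388 [0.721 0.724]
-0.14 0.1 1015 [0.724 0.727]
-0.14 0.195 554 [0.84  0.845]
-0.09 0.03 189 [0.722 0.723]
-0.09 0.1 651 [0.722 0.726]
-0.09 0.195 466 [0.835 0.839]
-0.05 0.03 185 [0.722 0.724]
-0.05 0.1 429 [0.72  0.724]
-0.05 0.195 611 [0.616 0.637]
-0.01 0.03 181 [0.721 0.723]
-0.01 0.1 375 [0.72  0.724]
-0.01 0.195 606 [0.636 0.668]
0.03 0.03 168 [0.72  0.721]
0.03 0.1 377 [0.721 0.724]
0.03 0.195 394 [0.818 0.822]
```

Request:
{"name": "jog_arm", "arguments": {
  "steps": [
    {"delta_rot":[0,0,6],"linear":[-0.01,-0.015,0.0],"grip":0.05},
    {"delta_rot":[0,0,6],"linear":[-0.015,-0.01,0.0],"grip":0.05},
    {"delta_rot":[0,0,0],"linear":[0,-0.008,0.03],"grip":0.05},
    {"delta_rot":[0,0,0],"linear":[0,0,0.03],"grip":0.05},
    {"delta_rot":[0,0,0],"linear":[0,0,0],"grip":0.05},
    {"delta_rot":[0,0,0],"linear":[0,0,0],"grip":0.05}
  ]
}}

```text
t: 0.7
tool_pos: [0.5902, -0.0221, 0.1708]
tool_rot: [-2.44, -1.976, 0.002]
contact_force: [0.6, 0.1, 0.9]
opening: 0.05
grip_force: 0.0
```

```bash
cat >> h.py <<'E'
def wpts():
    o=ctrl.get_obs(); im,d=ctrl.get_image("wrist"); c=ctrl.camera_info("wrist")
    K=np.array(c["camera_matrix"]);T=np.array(c["T_tool_cam"])
    v,u=np.mgrid[:384,:512]; x=(u-K[0,2])/K[0,0];y=(v-K[1,2])/K[0,0];r=np.hypot(x,y)+1e-9
    k=np.tan(np.minimum(r,1.4))/r*d
    C=np.stack([x*k,y*k,d],-1); R=Ro.from_rotvec(o["tool_rot"]).as_matrix()
    W=(C@T[:3,:3].T+T[:3,3])@R.T+o["tool_pos"]; W[(d==0)|(r>1.3)]=np.nan
    return im,W,o
def rect(P):
    r=cv2.minAreaRect((P[:,:2]*1000).astype(np.float32)); return np.round(r[0],1),np.round(r[1],1),round(r[2],1)
E
python3 - <<'E'
from h import *
im,W,o=wpts(); cv2.imwrite("pics/w1.png",im[...,::-1])
hsv=cv2.cvtColor(im,cv2.COLOR_RGB2HSV).astype(int);H,S,V=hsv[...,0],hsv[...,1],hsv[...,2]
red=((H<6)|(H>174))&(S>150)&(V>80)
P=W[red];P=P[~np.isnan(P).any(1)];P=P[np.abs(P[:,:2]-[.588,-.024]).max(1)<.06]
print(len(P),np.percentile(P[:,2],[1,50,99]).round(4));T=P[P[:,2]>.064];print("redtop",len(T),rect(T))
org=(H>6)&(H<20)&(S>150);P=W[org];P=P[~np.isnan(P).any(1)];P=P[(P[:,2]>.08)&(P[:,2]<.1)];print("orange",len(P),rect(P),P.mean(0))
P=W.reshape(-1,3);P=P[~np.isnan(P).any(1)];P=P[(P[:,0]>.42)&(P[:,0]<.58)&(P[:,1]>-.05)&(P[:,1]<.17)&(P[:,2]>.089)&(P[:,2]<.097)];print("roof",len(P),rect(P))
E
```

```text
551 [0.0268 0.0669 0.0687]
redtop 449 (array([594.1, -20.4]), array([28.5, 12.1]), 77.9)
orange 140 (array([486.2, -12.2]), array([ 2.1, 68.3]), 77.8) [ 0.48786862 -0.01248989  0.09175198]
roof 10103 (array([501.5,  60.8]), array([152.2,  74.9]), 78.1)
```

View pics/w1.png

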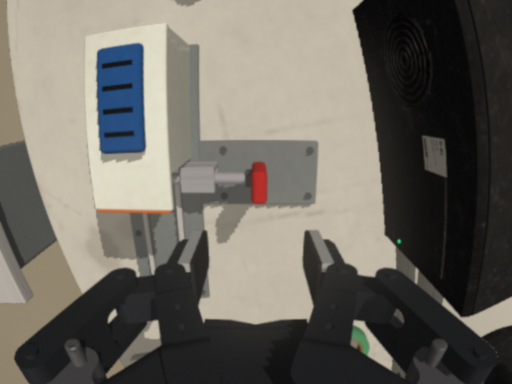

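The wrist view shows the red handle top at (260,183), the roof at (135,120) with its orange edge at row 211, and the bolt guide at (198,177). The fingers line up, so I'll descend and grip.

Request:
{"name": "jog_arm", "arguments": {
  "steps": [
    {"delta_rot":[0,0,0],"linear":[0.002,0.002,0.04],"grip":0.04},
    {"delta_rot":[0,0,0],"linear":[0,0,0.04],"grip":0.04},
    {"delta_rot":[0,0,0],"linear":[0,0,0.03],"grip":0.04},
    {"delta_rot":[0,0,0],"linear":[0,0,0.02],"grip":0.04},
    {"delta_rot":[0,0,0],"linear":[0,0,0],"grip":0.04},
    {"delta_rot":[0,0,0],"linear":[0,0,0],"grip":0.0},
    {"delta_rot":[0,0,0],"linear":[0,0,0],"grip":0.0},
    {"delta_rot":[0,0,0],"linear":[0,0,0],"grip":0.0},
    {"delta_rot":[0,0,0],"linear":[0,0,0],"grip":0.0},
    {"delta_rot":[0,0,0],"linear":[0,0,0],"grip":0.0}
  ],
  "newtons": 40
}}

```text
t: 1.75
tool_pos: [0.5946, -0.0208, 0.0442]
tool_rot: [2.44, 1.976, 0.004]
contact_force: [-2.8, 1.1, 6.0]
opening: 0.0131
grip_force: 41.2
```

Request:
{"name": "jog_arm", "arguments": {
  "steps": [
    {"delta_rot":[0,0,0],"linear":[0,0.006,0],"grip":0.0},
    {"delta_rot":[0,0,0],"linear":[0,0.008,0],"grip":0.0},
    {"delta_rot":[0,0,0],"linear":[0,0.008,0],"grip":0.0},
    {"delta_rot":[0,0,0],"linear":[0,0.008,0],"grip":0.0},
    {"delta_rot":[0,0,0],"linear":[0,0,0],"grip":0.0}
  ]
}}

```text
t: 2.25
tool_pos: [0.6243, -0.0271, 0.0442]
tool_rot: [2.44, 1.976, 0.004]
contact_force: [-1.5, 0.8, 6.0]
opening: 0.013
grip_force: 41.1
```

Request:
{"name": "jog_arm", "arguments": {
  "steps": [
    {"delta_rot":[0,0,0],"linear":[0,0.002,0],"grip":0.0},
    {"delta_rot":[0,0,0],"linear":[0,0.002,0],"grip":0.0},
    {"delta_rot":[0,0,0],"linear":[0,0,0],"grip":0.0}
  ]
}}

```text
t: 2.55
tool_pos: [0.6274, -0.0278, 0.0442]
tool_rot: [2.44, 1.976, 0.002]
contact_force: [-5.3, 1.5, 7.8]
opening: 0.013
grip_force: 41.3
```

Request:
{"name": "jog_arm", "arguments": {
  "steps": [
    {"delta_rot":[0,0,0],"linear":[0,0.002,0],"grip":0.0},
    {"delta_rot":[0,0,0],"linear":[0,0.002,0],"grip":0.0},
    {"delta_rot":[0,0,0],"linear":[0,0,0],"grip":0.0}
  ]
}}

```text
t: 2.85
tool_pos: [0.631, -0.0286, 0.0442]
tool_rot: [2.441, 1.977, 0.001]
contact_force: [-5.5, 0.5, 8.6]
opening: 0.0132
grip_force: 41.4
```

Request:
{"name": "jog_arm", "arguments": {
  "steps": [
    {"delta_rot":[0,0,0],"linear":[0,0.002,0],"grip":0.0},
    {"delta_rot":[0,0,0],"linear":[0,0.002,0],"grip":0.0},
    {"delta_rot":[0,0,0],"linear":[0,0,0],"grip":0.0}
  ]
}}

```text
t: 3.15
tool_pos: [0.6311, -0.0286, 0.044]
tool_rot: [-2.435, -1.973, 0.01]
contact_force: [-22.3, 4.2, 19.2]
opening: 0.0132
grip_force: 43.0
```

Request:
{"name": "jog_arm", "arguments": {
  "steps": [
    {"delta_rot":[0,0,0],"linear":[0,0.002,0],"grip":0.0},
    {"delta_rot":[0,0,0],"linear":[0,0,0],"grip":0.0}
  ]
}}

```text
t: 3.35
tool_pos: [0.6311, -0.0286, 0.0439]
tool_rot: [-2.432, -1.971, 0.016]
contact_force: [-28.6, 4.0, 23.7]
opening: 0.0133
grip_force: 44.5
```

The force has risen to 29 N with no further travel, so the bolt is at its stop. I'll ease off, release, and raise the tool.

Request:
{"name": "jog_arm", "arguments": {
  "steps": [
    {"delta_rot":[0,0,0],"linear":[0,-0.0055,0],"grip":0.0},
    {"delta_rot":[0,0,0],"linear":[0,0,0],"grip":0.04},
    {"delta_rot":[0,0,0],"linear":[0,0,0],"grip":0.04},
    {"delta_rot":[0,0,0],"linear":[0,0,0],"grip":0.04},
    {"delta_rot":[0,0,0],"linear":[0,0,-0.04],"grip":0.04},
    {"delta_rot":[0,0,0],"linear":[0,0,-0.05],"grip":0.06},
    {"delta_rot":[0,0,-6],"linear":[-0.04,0,-0.02],"grip":0.06},
    {"delta_rot":[0,0,-8],"linear":[-0.05,0,0],"grip":0.06},
    {"delta_rot":[0,0,-8],"linear":[-0.05,0,0],"grip":0.06},
    {"delta_rot":[0,0,-7],"linear":[-0.05,0,0],"grip":0.06}
  ]
}}

```text
t: 4.35
tool_pos: [0.6273, -0.2186, 0.1518]
tool_rot: [1.861, 2.53, 0.0]
contact_force: [1.4, 0.4, 0.6]
opening: 0.06
grip_force: 0.0
```

```bash
python3 - <<'E'
from h import *
o=ctrl.get_obs();R=Ro.from_rotvec(o["tool_rot"]).as_matrix()
print(o["tool_pos"],R.round(3))
print((R.T@(np.array([.498,-.360,.150])-o["tool_pos"])).round(4))
E
```

```text
[ 0.62733955 -0.2185738   0.15178955] [[-0.298  0.955  0.001]
 [ 0.955  0.298 -0.   ]
 [-0.001  0.001 -1.   ]]
[-0.0965 -0.1656  0.0017]
```

Request:
{"name": "jog_arm", "arguments": {
  "steps": [
    {"delta_rot":[0,0,0],"linear":[-0.024,-0.041,0],"grip":0.06},
    {"delta_rot":[0,0,0],"linear":[-0.024,-0.041,0],"grip":0.06},
    {"delta_rot":[0,0,0],"linear":[-0.024,-0.041,0],"grip":0.06},
    {"delta_rot":[0,0,0],"linear":[-0.024,-0.042,0],"grip":0.06},
    {"delta_rot":[0,0,0],"linear":[0,0,0],"grip":0.06},
    {"delta_rot":[0,0,0],"linear":[0,0,0],"grip":0.06}
  ]
}}

```text
t: 4.95
tool_pos: [0.4974, -0.3577, 0.1513]
tool_rot: [1.872, 2.523, 0.001]
contact_force: [0.9, 0.0, -1.2]
opening: 0.06
grip_force: 0.0
```

```bash
python3 - <<'E'
from h import *
im,W,o=wpts(); cv2.imwrite("pics/w2.png",im[...,::-1])
m=~np.isnan(W).any(-1)&(np.abs(W[...,0]-.498)<.09)&(np.abs(W[...,1]+.36)<.1)&(W[...,2]>.047)&(W[...,2]<.06)
n,l,s,c=cv2.connectedComponentsWithStats(cv2.morphologyEx(m.astype(np.uint8),cv2.MORPH_CLOSE,np.ones((5,5))))
i=1+s[1:,4].argmax();P=W[(l==i)&m]
print(o["tool_pos"],len(P),rect(P),c[i])
c=np.array(rect(P)[0])/1000
R=Ro.from_rotvec(o["tool_rot"]).as_matrix();print((R.T@(np.r_[c,.022]-o["tool_pos"])).round(4),R[:,1])
E
```

```text
[ 0.49738389 -0.35769043  0.15125379] 1542 (array([ 500.2, -359.4]), array([ 26.2, 109.2]), 17.8) [258.24475524 191.61411316]
[-0.0025  0.0021  0.1293] [9.57036333e-01 2.89967611e-01 4.91562921e-04]
```

View pics/w2.png

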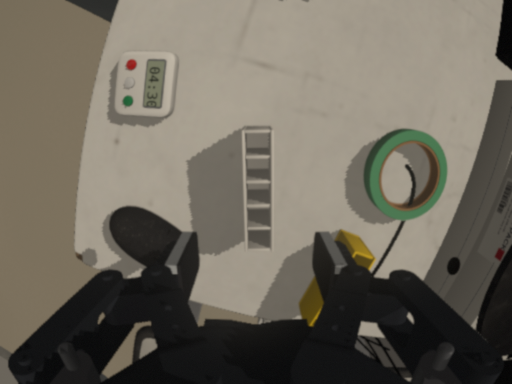

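The wrist view shows the white rack at (258,190), centred between the open fingers, with the tape, timer and mouse well clear. I'll descend, grip with 30 N and lift.

Request:
{"name": "jog_arm", "arguments": {
  "steps": [
    {"delta_rot":[0,0,-0.9],"linear":[-0.002,0.002,0.04],"grip":0.06},
    {"delta_rot":[0,0,0],"linear":[0,0,0.04],"grip":0.06},
    {"delta_rot":[0,0,0],"linear":[0,0,0.03],"grip":0.06},
    {"delta_rot":[0,0,0],"linear":[0,0,0.016],"grip":0.06},
    {"delta_rot":[0,0,0],"linear":[0,0,0],"grip":0.06},
    {"delta_rot":[0,0,0],"linear":[0,0,0],"grip":0.015},
    {"delta_rot":[0,0,0],"linear":[0,0,0],"grip":0.015},
    {"delta_rot":[0,0,0],"linear":[0,0,0],"grip":0.015},
    {"delta_rot":[0,0,0],"linear":[0,0,0],"grip":0.015},
    {"delta_rot":[0,0,0],"linear":[0,0,0],"grip":0.015}
  ],
  "newtons": 30
}}

```text
t: 6.0
tool_pos: [0.5017, -0.3593, 0.0279]
tool_rot: [1.846, 2.537, -0.0]
contact_force: [-1.1, 0.5, 6.0]
opening: 0.0256
grip_force: 33.5
```

Request:
{"name": "jog_arm", "arguments": {
  "steps": [
    {"delta_rot":[0,0,0],"linear":[0,0,-0.02],"grip":0.015},
    {"delta_rot":[0,0,0],"linear":[0,0,-0.04],"grip":0.015},
    {"delta_rot":[0,0,6],"linear":[0.0,0,-0.03],"grip":0.015},
    {"delta_rot":[0,0,8],"linear":[0.03,0,0],"grip":0.015},
    {"delta_rot":[0,0,8],"linear":[0.04,0,0],"grip":0.015},
    {"delta_rot":[0,0,7.8],"linear":[0.04,0,0],"grip":0.015},
    {"delta_rot":[0,0,0],"linear":[0,0,0],"grip":0.015},
    {"delta_rot":[0,0,0],"linear":[0,0,0],"grip":0.015}
  ]
}}

```text
t: 6.8
tool_pos: [0.4942, -0.2484, 0.1153]
tool_rot: [2.437, 1.982, -0.0]
contact_force: [-0.6, -0.5, -1.2]
opening: 0.0251
grip_force: 32.8
```

Request:
{"name": "jog_arm", "arguments": {
  "steps": [
    {"delta_rot":[0,0,0],"linear":[0.04,-0.014,0],"grip":0.015},
    {"delta_rot":[0,0,0],"linear":[0.04,-0.014,0],"grip":0.015},
    {"delta_rot":[0,0,0],"linear":[0.04,-0.014,0],"grip":0.015},
    {"delta_rot":[0,0,0],"linear":[0.04,-0.014,0.01],"grip":0.015},
    {"delta_rot":[0,0,0],"linear":[0,0,0.02],"grip":0.015},
    {"delta_rot":[0,0,0],"linear":[0,0,0],"grip":0.015},
    {"delta_rot":[0,0,0],"linear":[0,0,0],"grip":0.015}
  ]
}}

```text
t: 7.5
tool_pos: [0.4726, -0.0818, 0.0854]
tool_rot: [-2.44, -1.978, 0.001]
contact_force: [0.9, -0.1, -0.7]
opening: 0.0257
grip_force: 32.7
```

```bash
python3 - <<'E'
from h import *
im,W,o=wpts()
cv2.imwrite("pics/w3.png",im[...,::-1])
O=np.array([485.2,-13]);y=np.radians(78);A=np.array([[np.cos(y),np.sin(y)],[-np.sin(y),np.cos(y)]])
D=np.dstack([(W[...,:2]*1000-O)@A.T,W[...,2]*1000])
def show(m,n):
    P=D[m&~np.isnan(D).any(-1)]
    if len(P)>5: print(n,len(P),np.percentile(P,[2,50,98],axis=0).round(1).tolist(),rect(P/1000))
show((D[...,0]>-20)&(D[...,0]<-2)&(D[...,1]<40)&(D[...,1]>5)&(D[...,2]>13)&(D[...,2]<19),"rail+")
show((D[...,0]>-20)&(D[...,0]<-2)&(D[...,1]>-30)&(D[...,1]<-5)&(D[...,2]>13)&(D[...,2]<19),"rail-")
t=(o["tool_pos"][:2]*1000-O)@A.T;print("tcp dock",t,o["tool_pos"],o["tool_rot"])
show((abs(D[...,0]-t[0])<75)&(abs(D[...,1]-t[1])<22)&(D[...,2]>o["tool_pos"][2]*1000+22)&(D[...,2]<o["tool_pos"][2]*1000+33),"rack top")
show((abs(D[...,2]-92.5)<4)&(abs(D[...,0]-75)<90)&(abs(D[...,1])<50),"roof")
E
```

```text
rail+ 208 [[-19.6, 17.1, 14.0], [-10.3, 20.0, 15.5], [-2.4, 23.0, 16.6]] (array([-11.1,  20.1]), array([ 5.9, 17.4]), 88.4)
rail- 202 [[-19.6, -23.4, 14.0], [-10.3, -20.5, 15.7], [-2.4, -17.6, 16.9]] (array([-11.1, -20.6]), array([17.3,  5.9]), 1.1)
tcp dock [-69.87068888  -1.97799131] [ 0.47260783 -0.08175509  0.08542438] [-2.44031927e+00 -1.97824856e+00  7.47347500e-04]
rack top 4503 [[-100.6, -18.9, 107.8], [-57.7, -2.2, 111.4], [-15.6, 14.6, 116.9]] (array([-59. ,  -2.1]), array([43.9, 87.8]), 89.6)
roof 17285 [[0.8, -35.0, 91.1], [25.0, -0.2, 92.6], [50.9, 34.7, 94.0]] (array([19.4,  0.1]), array([74.7, 69. ]), 89.5)
```

View pics/w3.png

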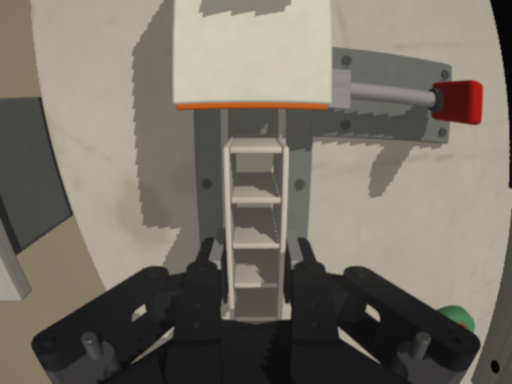

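The wrist view shows the rack at (257,225) above the lane, parallel to the rails. The handle at (460,100) is fully drawn and the lane at the roof edge is free. I'll shift 2 mm sideways, lower, and release.

Request:
{"name": "jog_arm", "arguments": {
  "steps": [
    {"delta_rot":[0,0,0],"linear":[0,-0.002,0],"grip":0.015},
    {"delta_rot":[0,0,0],"linear":[0,0,0.02],"grip":0.015},
    {"delta_rot":[0,0,0],"linear":[0,0,0.02],"grip":0.015},
    {"delta_rot":[0,0,0],"linear":[0,0,0.007],"grip":0.015},
    {"delta_rot":[0,0,0],"linear":[0,0,0.003],"grip":0.015},
    {"delta_rot":[0,0,0],"linear":[0,0,0],"grip":0.015},
    {"delta_rot":[0,0,0],"linear":[0,0,0],"grip":0.015}
  ]
}}

```text
t: 8.25
tool_pos: [0.4714, -0.0809, 0.0364]
tool_rot: [2.439, 1.978, 0.002]
contact_force: [0.0, -0.8, -1.4]
opening: 0.0253
grip_force: 32.7
```

Request:
{"name": "jog_arm", "arguments": {
  "steps": [
    {"delta_rot":[0,0,0],"linear":[0,0,0.0015],"grip":0.015},
    {"delta_rot":[0,0,0],"linear":[0,0,0.001],"grip":0.015},
    {"delta_rot":[0,0,0],"linear":[0,0,0],"grip":0.015},
    {"delta_rot":[0,0,0],"linear":[0,0,0],"grip":0.015}
  ]
}}

```text
t: 8.65
tool_pos: [0.4713, -0.0806, 0.0339]
tool_rot: [2.439, 1.979, 0.001]
contact_force: [-1.1, -0.5, 5.5]
opening: 0.0255
grip_force: 33.6
```

Request:
{"name": "jog_arm", "arguments": {
  "steps": [
    {"delta_rot":[0,0,0],"linear":[0,0,-0.001],"grip":0.05},
    {"delta_rot":[0,0,0],"linear":[0,0,0],"grip":0.05},
    {"delta_rot":[0,0,0],"linear":[0,0,0],"grip":0.05},
    {"delta_rot":[0,0,0],"linear":[0,0,-0.03],"grip":0.05},
    {"delta_rot":[0,0,0],"linear":[0,0,-0.04],"grip":0.05},
    {"delta_rot":[0,0,0],"linear":[-0.04,0,0],"grip":0.0},
    {"delta_rot":[0,0,0],"linear":[-0.04,0,0],"grip":0.0},
    {"delta_rot":[0,0,0],"linear":[-0.015,0,0],"grip":0.0},
    {"delta_rot":[0,0,0],"linear":[0,0,0.04],"grip":0.0},
    {"delta_rot":[0,0,0],"linear":[0,0,0.031],"grip":0.0}
  ]
}}

```text
t: 9.65
tool_pos: [0.4511, -0.1744, 0.0323]
tool_rot: [2.44, 1.976, 0.001]
contact_force: [-0.1, -0.7, -0.7]
opening: 0.0003
grip_force: 0.0
```

Request:
{"name": "jog_arm", "arguments": {
  "steps": [
    {"delta_rot":[0,8,0],"linear":[0,0,0],"grip":0.0},
    {"delta_rot":[0,8,0],"linear":[0,0,0],"grip":0.0},
    {"delta_rot":[0,8,0],"linear":[0,0,0],"grip":0.0},
    {"delta_rot":[0,8,0],"linear":[0,0,0],"grip":0.0},
    {"delta_rot":[0,8,0],"linear":[0,0,0],"grip":0.0},
    {"delta_rot":[0,0,0],"linear":[0,0,0],"grip":0.0},
    {"delta_rot":[0,0,0],"linear":[0,0,0],"grip":0.0},
    {"delta_rot":[0,0,0],"linear":[0,0,0],"grip":0.0}
  ]
}}

```text
t: 10.45
tool_pos: [0.4511, -0.1729, 0.0331]
tool_rot: [-2.024, -1.643, -0.735]
contact_force: [0.2, 0.3, 0.6]
opening: -0.0003
grip_force: 0.0
```

```bash
cat >> h.py <<'E'
O=np.array([485.2,-13]);_y=np.radians(78);A=np.array([[np.cos(_y),np.sin(_y)],[-np.sin(_y),np.cos(_y)]])
def dock(W): return np.dstack([(W[...,:2]*1000-O)@A.T,W[...,2]*1000]) if W.ndim==3 else np.r_[(W[:2]*1000-O)@A.T,W[2]*1000]
def rtool():
    o=ctrl.get_obs(); R=Ro.from_rotvec(o["tool_rot"]).as_matrix(); B=np.eye(3);B[:2,:2]=A
    print("tcp dock",dock(o["tool_pos"]).round(1),"tool axes in dock (cols)\n",(B@R).round(3),"F",o["contact_force"].round(1)); return B@R
E
python3 - <<'E'
from h import *
M=rtool(); print("dock x 10mm in tool:",(M.T@[10,0,0]).round(2))
im,W=pts("scene");D=dock(W)
m=(abs(D[...,0]+70)<70)&(abs(D[...,1])<25)&(D[...,2]>56)&(D[...,2]<66)
P=D[m];print("rack",len(P),np.percentile(P,[2,50,98],axis=0).round(1).tolist())
cv2.imwrite("pics/s3.png",cv2.resize(im[150:280,150:330,::-1],(720,520),interpolation=cv2.INTER_CUBIC))
E
```

```text
tcp dock [-1.635e+02  1.000e-01  3.310e+01] tool axes in dock (cols)
 [[ 0.767  0.003  0.641]
 [ 0.002 -1.     0.001]
 [ 0.641  0.    -0.767]] F [0.2 0.3 0.6]
dock x 10mm in tool: [7.67 0.03 6.41]
rack 120 [[-123.3, -12.7, 56.1], [-74.0, -0.8, 58.3], [-15.6, 15.3, 61.8]]
```

View pics/s3.png

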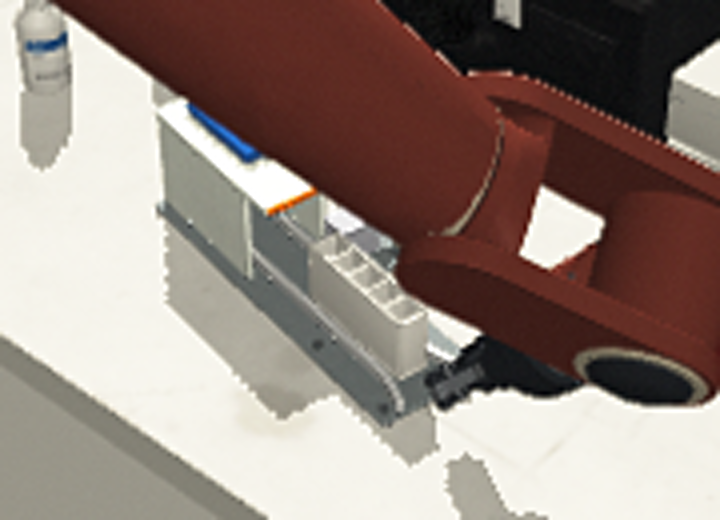

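The rack at (370,300) sits between the rails and the fingertips at (450,385) are behind it. Next I push along the lane; 10 mm of dock x is tool (7.7, 0, 6.4) mm.

Request:
{"name": "jog_arm", "arguments": {
  "steps": [
    {"delta_rot":[0,0,0],"linear":[-0.0036,0,0.0043],"grip":0.0},
    {"delta_rot":[0,0,0],"linear":[0.0077,0,0.0064],"grip":0.0},
    {"delta_rot":[0,0,0],"linear":[0.0077,0,0.0064],"grip":0.0},
    {"delta_rot":[0,0,0],"linear":[0.0038,0,0.0032],"grip":0.0},
    {"delta_rot":[0,0,0],"linear":[0.0038,0,0.0032],"grip":0.0},
    {"delta_rot":[0,0,0],"linear":[0.0077,0,0.0064],"grip":0.0},
    {"delta_rot":[0,0,0],"linear":[0.0077,0,0.0064],"grip":0.0},
    {"delta_rot":[0,0,0],"linear":[0.0077,0,0.0064],"grip":0.0},
    {"delta_rot":[0,0,0],"linear":[0.0077,0,0.0064],"grip":0.0},
    {"delta_rot":[0,0,0],"linear":[0.0077,0,0.0064],"grip":0.0}
  ]
}}

```text
t: 11.5
tool_pos: [0.4675, -0.0942, 0.0275]
tool_rot: [-2.023, -1.641, -0.736]
contact_force: [-0.6, -0.9, -0.8]
opening: 0.0004
grip_force: 0.3
```

Request:
{"name": "jog_arm", "arguments": {
  "steps": [
    {"delta_rot":[0,0,0],"linear":[0.0077,0,0.0064],"grip":0.0},
    {"delta_rot":[0,0,0],"linear":[0.0077,0,0.0064],"grip":0.0},
    {"delta_rot":[0,0,0],"linear":[0.0077,0,0.0064],"grip":0.0},
    {"delta_rot":[0,0,0],"linear":[0.0077,0,0.0064],"grip":0.0},
    {"delta_rot":[0,0,0],"linear":[0.0077,0,0.0064],"grip":0.0}
  ]
}}

```text
t: 12.0
tool_pos: [0.4779, -0.0452, 0.0278]
tool_rot: [-2.023, -1.641, -0.736]
contact_force: [-0.3, -0.9, -0.3]
opening: -0.0001
grip_force: 0.3
```

```bash
python3 - <<'E'
from h import *
rtool()
E
```

```text
tcp dock [-33.1   0.4  27.8] tool axes in dock (cols)
 [[ 0.766  0.002  0.643]
 [ 0.001 -1.     0.001]
 [ 0.643 -0.    -0.766]] F [-0.3 -0.9 -0.3]
```

Request:
{"name": "jog_arm", "arguments": {
  "steps": [
    {"delta_rot":[0,0,0],"linear":[0.0077,0,0.0064],"grip":0.0},
    {"delta_rot":[0,0,0],"linear":[0.0077,0,0.0064],"grip":0.0},
    {"delta_rot":[0,0,0],"linear":[0.0077,0,0.0064],"grip":0.0},
    {"delta_rot":[0,0,0],"linear":[0.0038,0,0.0032],"grip":0.0},
    {"delta_rot":[0,0,0],"linear":[0.0023,0,0.0019],"grip":0.0},
    {"delta_rot":[0,0,0],"linear":[0,0,0],"grip":0.0}
  ]
}}

```text
t: 12.6
tool_pos: [0.4856, -0.0085, 0.028]
tool_rot: [-2.023, -1.641, -0.736]
contact_force: [0.0, -0.5, 0.5]
opening: -0.0
grip_force: 0.0
```

Request:
{"name": "jog_arm", "arguments": {
  "steps": [
    {"delta_rot":[0,0,0],"linear":[0.0023,0,0.0019],"grip":0.0},
    {"delta_rot":[0,0,0],"linear":[0.0015,0,0.0013],"grip":0.0},
    {"delta_rot":[0,0,0],"linear":[0,0,0],"grip":0.0}
  ]
}}

```text
t: 12.9
tool_pos: [0.4867, -0.004, 0.0279]
tool_rot: [-2.023, -1.641, -0.737]
contact_force: [0.6, -0.4, -0.1]
opening: -0.0002
grip_force: 0.0
```

Request:
{"name": "jog_arm", "arguments": {
  "steps": [
    {"delta_rot":[0,0,0],"linear":[0.0023,0,0.0019],"grip":0.0},
    {"delta_rot":[0,0,0],"linear":[0.0015,0,0.0013],"grip":0.0},
    {"delta_rot":[0,0,0],"linear":[0,0,0],"grip":0.0}
  ]
}}

```text
t: 13.2
tool_pos: [0.4876, 0.0011, 0.0279]
tool_rot: [-2.023, -1.641, -0.736]
contact_force: [0.5, -0.1, -0.2]
opening: 0.0003
grip_force: 0.0
```

```bash
python3 - <<'E'
from h import *
rtool()
E
```

```text
tcp dock [14.3  0.6 27.9] tool axes in dock (cols)
 [[ 0.766  0.002  0.643]
 [ 0.001 -1.     0.001]
 [ 0.643 -0.    -0.766]] F [ 0.5 -0.1 -0.2]
```

Request:
{"name": "jog_arm", "arguments": {
  "steps": [
    {"delta_rot":[0,0,0],"linear":[0.0015,0,0.0013],"grip":0.0},
    {"delta_rot":[0,0,0],"linear":[0.0015,0,0.0013],"grip":0.0},
    {"delta_rot":[0,0,0],"linear":[0,0,0],"grip":0.0}
  ]
}}

```text
t: 13.5
tool_pos: [0.4885, 0.005, 0.0278]
tool_rot: [-2.023, -1.641, -0.736]
contact_force: [0.8, 0.1, -0.3]
opening: -0.0
grip_force: 0.0
```

Request:
{"name": "jog_arm", "arguments": {
  "steps": [
    {"delta_rot":[0,0,0],"linear":[0.0015,0,0.0013],"grip":0.0},
    {"delta_rot":[0,0,0],"linear":[0.0008,0,0.0006],"grip":0.0},
    {"delta_rot":[0,0,0],"linear":[0,0,0],"grip":0.0}
  ]
}}

```text
t: 13.8
tool_pos: [0.4891, 0.0075, 0.0278]
tool_rot: [-2.023, -1.642, -0.736]
contact_force: [-1.2, -0.7, 0.6]
opening: 0.0002
grip_force: 0.9
```

Request:
{"name": "jog_arm", "arguments": {
  "steps": [
    {"delta_rot":[0,0,0],"linear":[0.0015,0,0.0013],"grip":0.0},
    {"delta_rot":[0,0,0],"linear":[0.0,0,0.0],"grip":0.0}
  ]
}}

```text
t: 14.0
tool_pos: [0.4895, 0.0077, 0.0278]
tool_rot: [-2.025, -1.645, -0.733]
contact_force: [-6.4, -10.6, 3.8]
opening: -0.0002
grip_force: 5.9
```

Request:
{"name": "jog_arm", "arguments": {
  "steps": [
    {"delta_rot":[0,0,0],"linear":[0.0015,0,0.0013],"grip":0.0},
    {"delta_rot":[0,0,0],"linear":[0,0,0],"grip":0.0},
    {"delta_rot":[0,0,0],"linear":[0,0,0],"grip":0.0}
  ]
}}

```text
t: 14.3
tool_pos: [0.49, 0.0077, 0.0278]
tool_rot: [-2.028, -1.648, -0.73]
contact_force: [-10.2, -18.8, 6.6]
opening: 0.0006
grip_force: 10.5
```

```bash
python3 - <<'E'
from h import *
rtool()
E
```

```text
tcp dock [21.3 -0.4 27.8] tool axes in dock (cols)
 [[ 0.771  0.003  0.636]
 [ 0.003 -1.     0.   ]
 [ 0.636  0.002 -0.771]] F [-10.2 -18.8   6.6]
```

The rack is stopped and the force is climbing with no motion, which matches the end stop. I'll retreat along the lane and check under the roof.

Request:
{"name": "jog_arm", "arguments": {
  "steps": [
    {"delta_rot":[0,0,0],"linear":[-0.0046,0,-0.0038],"grip":0.0},
    {"delta_rot":[0,0,0],"linear":[-0.012,0,-0.01],"grip":0.0},
    {"delta_rot":[0,0,0],"linear":[-0.0154,0,-0.0128],"grip":0.0},
    {"delta_rot":[0,0,0],"linear":[-0.0154,0,-0.0128],"grip":0.0},
    {"delta_rot":[0,0,0],"linear":[-0.0154,0,-0.0128],"grip":0.0},
    {"delta_rot":[0,0,0],"linear":[-0.0154,0,-0.0128],"grip":0.0},
    {"delta_rot":[0,0,0],"linear":[-0.0154,0,-0.0128],"grip":0.0},
    {"delta_rot":[0,0,0],"linear":[0,0,0],"grip":0.0},
    {"delta_rot":[0,0,0],"linear":[0,0,0],"grip":0.0}
  ]
}}

```text
t: 15.2
tool_pos: [0.4648, -0.1073, 0.0271]
tool_rot: [-2.023, -1.64, -0.737]
contact_force: [0.0, -0.1, -0.6]
opening: 0.0001
grip_force: 0.0
```

```bash
python3 - <<'E'
from h import *
rtool()
im,W,o=wpts();D=dock(W)
cv2.imwrite("pics/w4.png",im[...,::-1])
m=(D[...,0]>5)&(D[...,0]<60)&(abs(D[...,1])<17)&(D[...,2]>22)&(D[...,2]<64)
P=D[m];print("near end",len(P),np.percentile(P,[2,50,98],axis=0).round(1).tolist())
m=(abs(D[...,2]-92.5)<3)&(abs(D[...,1])<30)&(abs(D[...,0])<30);print("roof front x",np.percentile(D[m][:,0],[1,5]))
m=(abs(D[...,0]-12)<25)&(D[...,1]<-120)&(D[...,2]>60)&(D[...,2]<75);P=D[m];print("handle",len(P),np.percentile(P,[2,50,98],axis=0).round(1).tolist() if len(P) else"")
E
```

```text
tcp dock [-96.4   0.4  27.1] tool axes in dock (cols)
 [[ 0.765  0.001  0.644]
 [ 0.001 -1.     0.001]
 [ 0.644 -0.    -0.765]] F [ 0.  -0.1 -0.6]
near end 1867 [[25.6, -13.1, 23.3], [27.0, -0.8, 46.2], [48.5, 11.8, 60.4]]
roof front x [-1.19841822 -0.46621747]
handle 573 [[-1.2, -150.7, 60.2], [9.4, -141.7, 66.1], [26.1, -138.1, 68.4]]
```

View pics/w4.png

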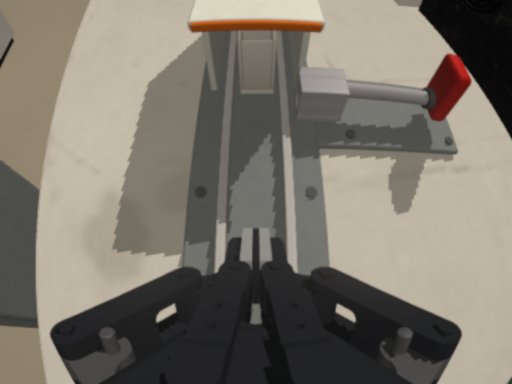

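The rack's near end at (257,60) is under the roof at dock x of about 26 mm, so it is against the stop. The bolt is still drawn, with its handle at (450,88). Now I go back to the handle.

Request:
{"name": "jog_arm", "arguments": {
  "steps": [
    {"delta_rot":[0,0,0],"linear":[0.026,0,-0.031],"grip":0.0},
    {"delta_rot":[0,0,0],"linear":[0.026,0,-0.031],"grip":0.0},
    {"delta_rot":[0,0,0],"linear":[0.026,0,-0.031],"grip":0.0},
    {"delta_rot":[0,-8,0],"linear":[0,0,0],"grip":0.04},
    {"delta_rot":[0,-8,0],"linear":[0,0,0],"grip":0.04},
    {"delta_rot":[0,-8,0],"linear":[0,0,0],"grip":0.04},
    {"delta_rot":[0,-8,0],"linear":[0,0,0],"grip":0.04},
    {"delta_rot":[0,-8,0],"linear":[0,0,0],"grip":0.04},
    {"delta_rot":[0,0,0],"linear":[0,0,0],"grip":0.04}
  ]
}}

```text
t: 16.15
tool_pos: [0.4651, -0.104, 0.1488]
tool_rot: [2.433, 1.987, 0.001]
contact_force: [-0.7, 0.9, 0.2]
opening: 0.0399
grip_force: 0.0
```

Request:
{"name": "jog_arm", "arguments": {
  "steps": [
    {"delta_rot":[0,0,0],"linear":[0.022,0.03,0],"grip":0.04},
    {"delta_rot":[0,0,0],"linear":[0.022,0.03,0],"grip":0.04},
    {"delta_rot":[0,0,0],"linear":[0.022,0.03,0],"grip":0.04},
    {"delta_rot":[0,0,0],"linear":[0.022,0.03,0],"grip":0.04},
    {"delta_rot":[0,0,0],"linear":[0.022,0.026,0],"grip":0.04},
    {"delta_rot":[0,0,0],"linear":[0,0,0],"grip":0.04},
    {"delta_rot":[0,0,0],"linear":[0,0,0],"grip":0.04}
  ]
}}

```text
t: 16.85
tool_pos: [0.6298, -0.03, 0.1474]
tool_rot: [-2.437, -1.978, 0.002]
contact_force: [-0.7, 1.1, -0.2]
opening: 0.0399
grip_force: 0.0
```

```bash
python3 - <<'E'
from h import *
M=rtool();o=ctrl.get_obs();print(o["tool_pos"])
R=Ro.from_rotvec(o["tool_rot"]).as_matrix();print((R.T@(np.array([.6311,-.0286,.044])-o["tool_pos"])).round(4))
E
```

```text
tcp dock [  13.5 -144.9  147.4] tool axes in dock (cols)
 [[ 1.     0.002  0.001]
 [ 0.002 -1.     0.003]
 [ 0.001 -0.003 -1.   ]] F [-0.7  1.1 -0.2]
[ 0.62976332 -0.02995943  0.14739879]
[0.0015 0.0013 0.1034]
```

Request:
{"name": "jog_arm", "arguments": {
  "steps": [
    {"delta_rot":[0,0,0],"linear":[0.0,0.0013,0.03],"grip":0.04},
    {"delta_rot":[0,0,0],"linear":[0,0,0.04],"grip":0.04},
    {"delta_rot":[0,0,0],"linear":[0,0,0.033],"grip":0.04},
    {"delta_rot":[0,0,0],"linear":[0,0,0],"grip":0.04},
    {"delta_rot":[0,0,0],"linear":[0,0,0],"grip":0.0},
    {"delta_rot":[0,0,0],"linear":[0,0,0],"grip":0.0},
    {"delta_rot":[0,0,0],"linear":[0,0,0],"grip":0.0},
    {"delta_rot":[0,0,0],"linear":[0,0,0],"grip":0.0},
    {"delta_rot":[0,0,0],"linear":[0,0,0],"grip":0.0}
  ],
  "newtons": 40
}}

```text
t: 17.75
tool_pos: [0.6305, -0.0306, 0.0478]
tool_rot: [-2.439, -1.978, 0.003]
contact_force: [-8.0, 0.3, 1.0]
opening: 0.0132
grip_force: 40.0
```

Request:
{"name": "jog_arm", "arguments": {
  "steps": [
    {"delta_rot":[0,0,0],"linear":[0,-0.006,0],"grip":0.0},
    {"delta_rot":[0,0,0],"linear":[0,-0.008,0],"grip":0.0},
    {"delta_rot":[0,0,0],"linear":[0,-0.008,0],"grip":0.0},
    {"delta_rot":[0,0,0],"linear":[0,-0.008,0],"grip":0.0},
    {"delta_rot":[0,0,0],"linear":[0,-0.006,0],"grip":0.0},
    {"delta_rot":[0,0,0],"linear":[0,-0.004,0],"grip":0.0},
    {"delta_rot":[0,0,0],"linear":[0,0,0],"grip":0.0}
  ]
}}

```text
t: 18.45
tool_pos: [0.5941, -0.0229, 0.0479]
tool_rot: [2.436, 1.976, 0.005]
contact_force: [3.0, -2.6, -3.9]
opening: 0.0132
grip_force: 40.2
```

Request:
{"name": "jog_arm", "arguments": {
  "steps": [
    {"delta_rot":[0,0,0],"linear":[0,-0.003,0],"grip":0.0},
    {"delta_rot":[0,0,0],"linear":[0,-0.003,0],"grip":0.0},
    {"delta_rot":[0,0,0],"linear":[0,0,0],"grip":0.0}
  ]
}}

```text
t: 18.75
tool_pos: [0.5886, -0.0217, 0.0479]
tool_rot: [2.436, 1.976, 0.005]
contact_force: [4.1, -2.6, -2.9]
opening: 0.013
grip_force: 40.3
```

Request:
{"name": "jog_arm", "arguments": {
  "steps": [
    {"delta_rot":[0,0,0],"linear":[0,-0.003,0],"grip":0.0},
    {"delta_rot":[0,0,0],"linear":[0,-0.002,0],"grip":0.0},
    {"delta_rot":[0,0,0],"linear":[0,0,0],"grip":0.0}
  ]
}}

```text
t: 19.05
tool_pos: [0.5854, -0.021, 0.048]
tool_rot: [2.434, 1.973, 0.011]
contact_force: [12.1, -3.1, -8.2]
opening: 0.0131
grip_force: 39.8
```

Request:
{"name": "jog_arm", "arguments": {
  "steps": [
    {"delta_rot":[0,0,0],"linear":[0,-0.002,0],"grip":0.0},
    {"delta_rot":[0,0,0],"linear":[0,0,0],"grip":0.0}
  ]
}}

```text
t: 19.25
tool_pos: [0.5854, -0.021, 0.0481]
tool_rot: [2.431, 1.971, 0.016]
contact_force: [18.7, -4.4, -15.3]
opening: 0.0129
grip_force: 39.5
```

The bolt travelled 46 mm and is hard against its home stop. I'll release, retreat and verify.

Request:
{"name": "jog_arm", "arguments": {
  "steps": [
    {"delta_rot":[0,0,0],"linear":[0,0.0015,0],"grip":0.0},
    {"delta_rot":[0,0,0],"linear":[0,0,0],"grip":0.04},
    {"delta_rot":[0,0,0],"linear":[0,0,0],"grip":0.04},
    {"delta_rot":[0,0,0],"linear":[0,0,0],"grip":0.04},
    {"delta_rot":[0,0,0],"linear":[0,0,-0.04],"grip":0.04},
    {"delta_rot":[0,0,0],"linear":[0,0,-0.05],"grip":0.04},
    {"delta_rot":[0,0,0],"linear":[-0.05,0,-0.03],"grip":0.04},
    {"delta_rot":[0,0,0],"linear":[-0.05,0,0],"grip":0.04},
    {"delta_rot":[0,0,0],"linear":[-0.03,0,0],"grip":0.04},
    {"delta_rot":[0,0,0],"linear":[0,0,0],"grip":0.04}
  ]
}}

```text
t: 20.25
tool_pos: [0.5552, -0.143, 0.1623]
tool_rot: [2.443, 1.973, -0.0]
contact_force: [0.7, 0.4, -0.1]
opening: 0.0402
grip_force: 0.0
```

```bash
python3 - <<'E'
from h import *
rtool()
im,W,o=wpts();D=dock(W)
cv2.imwrite("pics/w5.png",im[...,::-1])
m=(abs(D[...,0]-12)<25)&(D[...,1]<-85)&(D[...,2]>64)&(D[...,2]<75);P=D[m];print("handle",len(P),rect(P/1000))
m=(D[...,0]>3)&(D[...,0]<22)&(abs(D[...,1])<25)&(D[...,2]>20)&(D[...,2]<40);P=D[m];print("rod",len(P),np.percentile(P,[2,50,98],axis=0).round(1).tolist() if len(P) else"")
m=(D[...,0]>20)&(D[...,0]<40)&(abs(D[...,1])<17)&(D[...,2]>10)&(D[...,2]<64);P=D[m];print("near end",len(P),np.percentile(P,[2,50,98],axis=0).round(1).tolist() if len(P) else"")
E
```

```text
tcp dock [-112.6  -95.5  162.3] tool axes in dock (cols)
 [[ 1.    -0.002 -0.001]
 [-0.002 -1.    -0.001]
 [-0.001  0.001 -1.   ]] F [ 0.7  0.4 -0.1]
handle 964 (array([  17.6, -172.7]), array([160. ,  48.8]), 85.6)
rod 168 [[7.8, -24.5, 27.4], [9.3, -11.6, 30.9], [17.3, 13.7, 34.1]]
near end 0
```

View pics/w5.png

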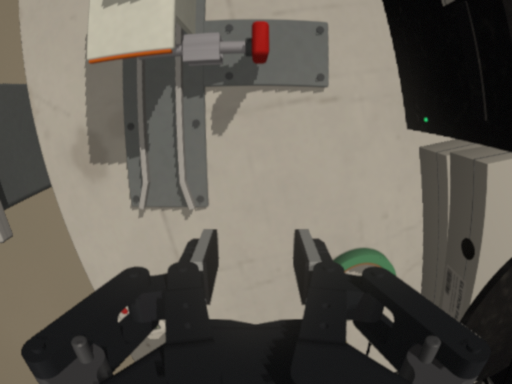

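The handle at (260,42) is close to the guide and the rod crosses the lane under the roof. One last numeric check of the handle, then I hand in if it reads home.

```bash
python3 - <<'E'
from h import *
im=cv2.imread("pics/w5.png")[...,::-1].copy();_,W,o=wpts();D=dock(W)
hsv=cv2.cvtColor(im,cv2.COLOR_RGB2HSV).astype(int)
m=((hsv[...,0]<6)|(hsv[...,0]>174))&(hsv[...,1]>150)&(D[...,2]>64)&(D[...,2]<72)
y=np.percentile(D[m],[3,97],axis=0).mean(0);print("handle top dock",y)
if y[1]>-103.5: print(ctrl.finish_job())
E
```

```text
handle top dock [ 13.44028849 -99.97051878  66.67920283]
the job is handed in; nothing more can be done
None
```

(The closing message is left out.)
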